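# Release and push out the battery slide of a bench power pack with a pin punch

## Robot

A 6-joint arm with a two-finger parallel gripper is mounted at the origin on the work surface. World frame = base frame: x ahead of the robot, y to its left, z up, the work surface at z = 0. Lengths are in m, angles in degrees, forces in N, time in s.
With the tool pointing down it reaches from about 0.3 to 0.775 m from the base axis. Payload 14.6 kg.
Tool frame: the origin (TCP) lies midway between the tips of the shut fingers; the grasp point (between the pads) lies 19 mm behind it (bot.grasp_offset is the distance from the TCP to the grasp point, in m); z points along the fingers, y is the line along which they close (so a half turn about z gives the same grasp; the last joint's range is limited). The gripper opens to 85 mm and grips with 20 to 120 N. Pads are 22 mm wide; open, the fingers measure 114 mm over their backs; the gripper's body (76 mm by 85 mm) begins 54 mm behind the grasp point. The pads swing forward as they close: fully open they stand 13 mm farther back than shut.
Start: joints at [66.371, 17.183, 87.147, -0, 75.671, -3.816], TCP at [0.186, 0.517, 0.231] pointing down, gripper open.
Joint ranges: [-173.82, 173.82], [-45.26, 126.66], [13.44, 144.39], [-59.66, 239.66], [0, 175.72], [-146.38, 146.38]. Speed limits (degrees/s): [127.2, 127.2, 147.25, 180, 180, 180].

## Interface

Orientations are given as [roll, pitch, yaw] about the fixed x, y, z axes, in that order (R = Rz(yaw) Ry(pitch) Rx(roll)).
In Python, from bench import bot gives the robot as it stands.
- The arm moves only by the tool move_arm, never from a script. Its argument "targets" is text: rows parted by semicolons, each of 5 numbers parted by spaces: the opening in per cent of the stroke, from 0 (shut) to 100 (fully open), then the shift along the tool's x, y, z in cm, then the turn about the tool's z in degrees. A call has 1 to 20 rows; each row is the pose to reach, as a shift and turn from the pose commanded when the call began, along the tool's axes at that moment; what a row does not reach only later rows make up. A row lasts 1/10 s, in which the tool goes at most 50 mm and 8.59 degrees, less where a joint would pass 70% of its speed; a pose out of reach is approached as far as the arm can. A call with a gripper value outside its range is refused whole. The fingers move at their own pace and stop on an object; "force" is the grip in N (left out, the last holds). Time passes only in rows, so rows that repeat a pose let the fingers close. It gives the time, the measured TCP pose, the force, the opening and the grip force at its end, in the units of the state.
- bot.observe(): the state, without advancing time (a new reading comes with each control period).
- bot.capture(name): name is "scene" or "top" or "wrist"; returns (picture, depth): 420x560x3 uint8, red, green, blue; 420x560 float32, m along the optical axis (not along the pixel's ray), 0 where there is no reading.
- bot.camera_info(name): a dict with "mtx" (3x3 intrinsics, pixels), "R" (3x3) and "t" (3): a world point X has camera coordinates R X + t; the wrist camera has in their place "mount" (4x4, takes a point from camera to tool coordinates, whose origin is the TCP and whose axes are the flange's). Camera axes: x right, y down, z forward; pixel columns grow to the right and rows downward; lengths in m; the calibration is good to about 2 mm. A picture is of the moment at which its call begins: read the wrist's pose just before it. camera_info takes no time and is no camera call.
- bot.job_done(): hands the job in; it is judged then, once.
The state is a dict: "t": time; "qpos": joint angles; "qvel": joint speeds; "joint_efforts": joint torques, N m; "ee_pos": TCP position; "tcp_rot": TCP orientation; "wrist_force": force on the tool from outside, world axes, zero at the start; "torque": the same for the moment, N m; "width": finger opening in m; "grasp_force": force on a finger pad.
Only numpy, scipy, OpenCV 4.12 (cv2) and the standard library are available. Lean on these libraries where they do the work, as an engineer would, in place of code of your own. Each camera call takes 0.05 s, during which the arm holds its last target. There are 200 camera calls.

## Task

Take the pin punch from its wooden stand and put its pin into the small round recess in the battery slide of the bench power pack; press the release button at the bottom gently and, keeping it down with the pin, push the slide all the way out to its stop. Then put the punch back upright in its stand, pin down and fully home, and let go. Never lean hard on the power pack with the punch (20 N at most), and leave the flashlight, dish, spray bottle and jar where they are.

Things in the scene. Friction and masses are not known exactly. Their poses are not given: they have to be found in the camera images.
- unit: Bench power pack, fixed to the bench: a box 150 (x) x 84 (y) x 55 (z) mm, black base and grey rails, with the dark battery slide in its open-topped channel. Origin: centre of its underside; z up; the slide comes out along its +x. The punch may press on pack, slide or button with at most 20 N
- slide: Battery slide, 116 x 45 mm top, held in the pack's channel, axes as the pack's; origin under its middle, at x = 14 mm in the pack's frame when latched, 62 mm at its hard stop (48 mm out). Free with the button 3.5 mm down (hard stop 6 mm, 9 N); let up on the way, it catches again within 9 mm; last catch at 44 mm. Greased: 1 to 4 N pushes it once free; it stays where left
- recess (a point): Centre of the mouth of the vertical round recess, 9 mm wide, in the slide's top face; moves with the slide, axes as slide; 50 mm above the pack's underside, 5 mm below the grey rails' tops. At its bottom is the release button, 8 mm wide: its face lies anywhere from 6 to 19 mm below the mouth (differs from pack to pack, not measured: find it by feel). It gives at 3 N and stiffens 1 N per mm
- punch: Pin punch, steel, 98 mm long, 90 g: a pin 6 mm thick and 38 mm long below a square handle 14 x 14 x 60 mm. Origin at the pin's tip, z along the tool towards the handle, x and y square to the handle's flats. It starts upright in the stand, the handle's shoulder resting on the stand's top
- punch_tip (a point): The tip of the punch's pin (same point as the origin of punch)
- stand: Wooden stand fixed to the bench, block 64 x 64 x 50 mm high, origin at the centre of its underside, with one vertical hole in the middle of its top
- stand_hole0 (a point): Centre of the mouth of the stand's hole: 9 mm wide, 45 mm deep, level with the stand's top. With the punch home its tip is 38 mm below this point
- flashlight: Black flashlight standing on its head, 34 mm wide at the foot, 105 mm tall; origin at the centre of its underside. Leave alone
- dish: Steel parts dish, 84 mm wide, 22 mm high; origin at the centre of its underside. Leave alone
- spray: Bottle 52 mm wide, 150 mm tall; origin at the centre of its underside. Leave alone
- jar: White jar with a black lid, 68 mm wide, 75 mm tall; origin at the centre of its underside. Leave alone
Things that resemble listed ones, but are neither listed nor needed, are in the scene too. Leave any yellow look-alike of the punch alone.

How it is judged:
By the outcome, as a careful person would: the job done as asked, in the order asked, and still so for the second after the job is handed in, with the robot touching nothing.
It also fails if it takes over 54 s, if anything falls off the work surface, if the arm or the gripper's body presses on something with over 40 N, if the wrist force passes 120 N, or if a joint passes its speed limit or range.

## Working session

There is one attempt and no reset: what is moved stays moved. The work goes in short steps, Python scripts to look and compute and a tool call to move; the robot and the scene stay as the last step left them, time stands still between calls to the robot, and variables do not carry over. Pictures are saved under pics/ and viewed, at most 10 in all, crops included, and the job is handed in when it is done.

Besides the shell and the picture viewer there is one more tool, called after ">>>" in YAML: its name, and indented under it one key for each argument. move_arm: Moves the arm, as the interface text tells. Its arguments: {"type":"object","properties":{"targets":{"type":"string"},"force":{"type":"number"}},"required":["targets"]}

```bash
mkdir -p pics; python3 - <<'E'
from bench import bot
import cv2,numpy as np
for n in("scene","top"):
    im,d=bot.capture(n); np.savez(f"pics/{n}.npz",im=im,d=d); cv2.imwrite(f"pics/{n}.png",im[:,:,::-1]); print(n,bot.camera_info(n))
print(bot.camera_info("wrist")); print(bot.observe(), bot.grasp_offset)
E
```

```text
scene {'mtx': array([[445.34757064,   0.        , 276.91102812],
       [  0.        , 445.34757064, 212.27678981],
       [  0.        ,   0.        ,   1.        ]]), 'R': array([[ 0.18349168,  0.98289588,  0.01570014],
       [ 0.70213059, -0.1198656 , -0.70188666],
       [-0.68799959,  0.13981391, -0.7121156 ]]), 't': array([-0.11725554, -0.37172168,  1.49635888])}
top {'mtx': array([[468.87042022,   0.        , 280.66962504],
       [  0.        , 468.87042022, 206.72001997],
       [  0.        ,   0.        ,   1.        ]]), 'R': array([[ 0.02906311, -0.99957476, -0.00237299],
       [-0.98889574, -0.02840632, -0.1458708 ],
       [ 0.14574136,  0.0065861 , -0.9893008 ]]), 't': array([-0.00634515,  0.57383277,  1.24693784])}
{'mtx': array([[333.87086368,   0.        , 282.7862065 ],
       [  0.        , 333.87086368, 209.4068938 ],
       [  0.        ,   0.        ,   1.        ]]), 'mount': array([[ 4.70516837e-04, -9.52735483e-01, -3.03800720e-01,
         7.81442684e-02],
       [ 9.99999819e-01,  3.34157929e-04,  5.00830402e-04,
        -4.64446813e-04],
       [-3.75641476e-04, -3.03800900e-01,  9.52735468e-01,
        -1.42655206e-01],
       [ 0.00000000e+00,  0.00000000e+00,  0.00000000e+00,
         1.00000000e+00]])}
{'t': 0.1, 'qpos': array([ 6.63723147e+01,  1.72128397e+01,  8.71773460e+01,  3.94647671e-05,
        7.56707643e+01, -3.81739573e+00]), 'qvel': array([ 0.05977975, -0.0965271 , -0.06302772,  0.0289147 , -0.03390586,
        0.03640488]), 'joint_efforts': array([ 3.66217437e-04, -5.44373739e+01, -3.62365186e+01, -1.36345652e-04,
        3.09769559e-03,  6.14037913e-05]), 'ee_pos': array([0.18632845, 0.51724751, 0.23076983]), 'tcp_rot': array([-1.79939188e+02, -4.09600138e-03,  1.60189698e+02]), 'wrist_force': array([0.09364588, 0.46104847, 0.99822532]), 'torque': array([-2.03814367e-03, -6.23683178e-02, -8.16076761e-05]), 'grasp_force': 0.0, 'width': 0.08544614218678902} 0.0187
```

View pics/top.png

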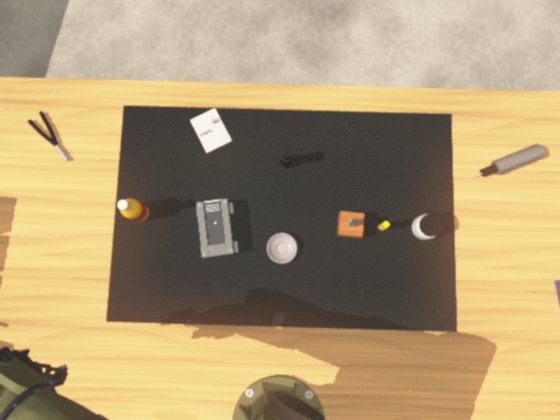

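View pics/scene.png

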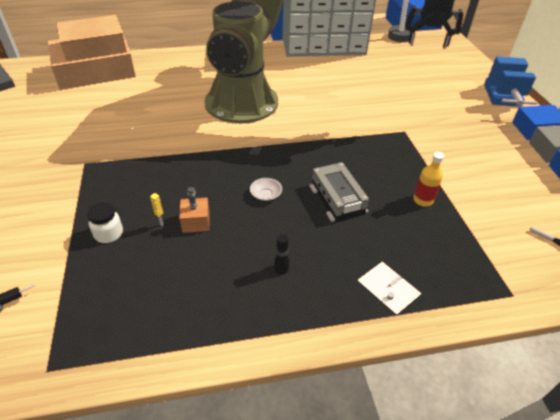

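The top view shows the pack at about (215,228), the stand with the dark punch at (351,224), the yellow look-alike at (385,226), the dish at (282,249), the flashlight at (287,160), the spray at (133,210) and the jar at (425,227). Next I'll compute positions and crop.

```bash
cat > h.py <<'E'
import numpy as np,cv2
from bench import bot
from scipy.spatial.transform import Rotation as Ro
def wristcam(o):
    i=bot.camera_info("wrist");M=i["mount"];R=Ro.from_euler("xyz",o["tcp_rot"],degrees=True).as_matrix()
    Rc=R@M[:3,:3];c=R@M[:3,3]+o["ee_pos"];return i["mtx"],Rc.T,-Rc.T@c
def cam(n):
    i=bot.camera_info(n);return i["mtx"],i["R"],i["t"]
def plane(c,uv,z):
    K,R,t=c;uv=np.atleast_2d(uv).astype(float);r=np.c_[uv,np.ones(len(uv))]@np.linalg.inv(K).T@R
    o=-R.T@t;return o+r*((z-o[2])/r[:,2])[:,None]
def proj(c,X):
    K,R,t=c;p=(np.atleast_2d(X)@R.T+t)@K.T;return p[:,:2]/p[:,2:]
E
python3 - <<'E'
from h import *
c=cam("top");im=np.load("pics/top.npz")["im"];hsv=cv2.cvtColor(im,cv2.COLOR_RGB2HSV)
def big(m):
    cs,_=cv2.findContours(m.astype(np.uint8),0,2);return max(cs,key=cv2.contourArea)
m=np.zeros(im.shape[:2],bool);m[195:250,330:370]=1
k=big(m&(hsv[...,0]<20)&(hsv[...,1]>120)&(hsv[...,2]>90));r=cv2.minAreaRect(k);print("stand",r,plane(c,r[0],.05),)
b=plane(c,cv2.boxPoints(r),.05)[:,:2];print(b,np.linalg.norm(b-np.roll(b,1,0),axis=1))
m[:]=0;m[185:270,180:250]=1
k=big(m&(hsv[...,2]>75));r=cv2.minAreaRect(k);print("pack",r,plane(c,r[0],.055))
b=plane(c,cv2.boxPoints(r),.055)[:,:2];print(b,np.linalg.norm(b-np.roll(b,1,0),axis=1))
for n,p,z in(("flash",(287,160),.1),("dish",(282,249),.02),("jar",(425,227),.075),("yellow",(385,226),.08)):print(n,plane(c,p,z))
a=cv2.resize(im[185:270,185:250],None,fx=6,fy=6,interpolation=3);e=cv2.resize(im[195:265,325:400],None,fx=5,fy=5,interpolation=3)
o=np.zeros((510,780,3),np.uint8);o[:,:390]=a;o[:350,395:770]=e;cv2.imwrite("pics/c1.png",o[:,:,::-1])
E
```

```text
stand ((350.3482666015625, 223.9280242919922), (26.386014938354492, 25.88698959350586), 3.5763344764709473) [[ 0.53081366 -0.18038946  0.05      ]]
[[ 0.49680778 -0.14284123]
 [ 0.56754207 -0.14641463]
 [ 0.56507285 -0.2182174 ]
 [ 0.49440408 -0.21406936]] [0.07126868 0.07082449 0.07184521 0.0707904 ]
pack ((216.03079223632812, 227.2461700439453), (58.29632568359375, 39.194976806640625), 82.87498474121094) [[0.51075735 0.18327761 0.055     ]]
[[0.58144564 0.24974459]
 [0.59792469 0.14427199]
 [0.44124642 0.11791767]
 [0.4252681  0.22153228]] [0.15870525 0.10675218 0.1588793  0.10483938]
flash [[ 0.69144985 -0.00334809  0.1       ]]
dish [[0.45922696 0.00328346 0.02      ]]
jar [[ 0.52545619 -0.37522371  0.075     ]]
yellow [[ 0.52450612 -0.26787286  0.08      ]]
```

View pics/c1.png

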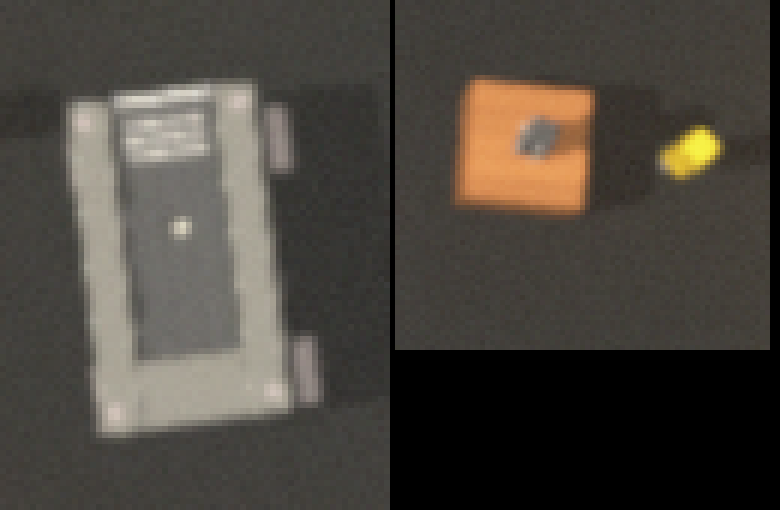

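The crop confirms the pack's +x points up in the image (world +x, turned slightly left). The recess is the bright spot at roughly (215,223) in the full image, and the square handle in the stand is rotated. Next I move the wrist camera over the stand.

```bash
cat >> h.py <<'E'
def shift(o,X,yaw):
    R=Ro.from_euler("xyz",[180,0,o["tcp_rot"][2]],degrees=True).as_matrix()
    s=R.T@(np.array(X)-o["ee_pos"])*100;t=-((yaw-o["tcp_rot"][2]+180)%360-180)
    print("shift cm",s.round(2),"turn",round(t,2))
E
python3 - <<'E'
from h import *
o=bot.observe();shift(o,[.53,-.18,.2],71);print(plane(cam("top"),(215,223),.05))
E
```

```text
shift cm [-55.96 -53.95   3.08] turn 89.19
[[0.52275508 0.18736941 0.05      ]]
```

>>> move_arm:
  targets: "45 -56 -54 0 89;45 -56 -54 0 89;45 -56 -54 0 89;45 -56 -54 0 89;45 -56 -54 0 89;45 -56 -54 0 89;45 -56 -54 0 89;45 -56 -54 0 89;45 -56 -54 0 89;45 -56 -54 0 89;45 -56 -54 0 89;45 -56 -54 3 89;45 -56 -54 3 89;45 -56 -54 3 89;45 -56 -54 3 89;45 -56 -54 3 89;45 -56 -54 3 89;45 -56 -54 3 89"

```text
t: 1.9
ee_pos: [0.53, -0.1806, 0.2006]
tcp_rot: [-179.9, -0.0, 71.1]
wrist_force: [-0.9, -0.7, -0.1]
width: 0.0383
grasp_force: 0.0
```

```bash
python3 - <<'E'
from h import *
o=bot.observe();im,d=bot.capture("wrist");print(o["t"],o["ee_pos"],o["tcp_rot"],o["wrist_force"])
np.savez("pics/w1.npz",im=im,d=d,p=o["ee_pos"],r=o["tcp_rot"]);cv2.imwrite("pics/w1.png",im[:,:,::-1])
c=wristcam(o);print(proj(c,[[.5308,-.1804,.05],[.5308,-.1804,.11]]))
E
```

```text
1.9 [ 0.52995079 -0.18056786  0.20059932] [-1.79919365e+02 -1.26444942e-02  7.11329826e+01] [-0.90485517 -0.73702619 -0.06891285]
[[284.20724393 192.1243755 ]
 [284.47112574 212.7938018 ]]
```

View pics/w1.png

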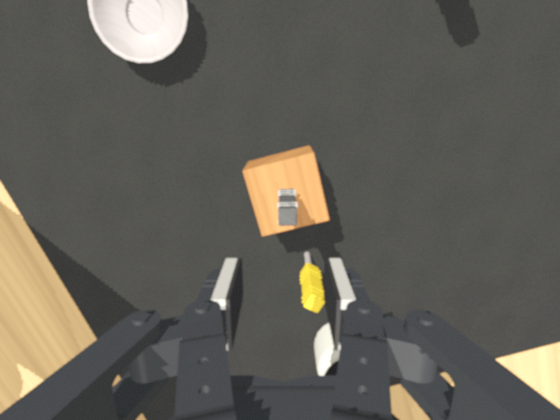

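The wrist view shows the stand at (286,190) with the handle's flats nearly along the image axes. Its top face is at about (287,215), and the yellow punch is at (312,285). I'll measure the handle more precisely.

```bash
python3 - <<'E'
from h import *
f=np.load("pics/w1.npz");im=f["im"];o=dict(ee_pos=f["p"],tcp_rot=f["r"]);c=wristcam(o)
hsv=cv2.cvtColor(im,cv2.COLOR_RGB2HSV)
m=np.zeros(im.shape[:2],np.uint8);m[140:245,235:335]=1
w=m&(hsv[...,1]>110)&(hsv[...,2]>70)
cs,_=cv2.findContours(w,0,2);k=max(cs,key=cv2.contourArea);print("stand",cv2.minAreaRect(k))
g=np.zeros_like(m);g[183:232,270:305]=1;g&=(hsv[...,1]<90).astype(np.uint8)
cs,_=cv2.findContours(g,0,2);k=max(cs,key=cv2.contourArea);r=cv2.minAreaRect(k);print("handle",r,cv2.boundingRect(k))
print(f["d"][185:235:4,287].round(3))
z=cv2.resize(im[140:245,235:335],None,fx=5.6,fy=5.6,interpolation=cv2.INTER_CUBIC);cv2.imwrite("pics/c2.png",z[:,:,::-1])
E
```

```text
stand ((285.7752990722656, 191.20655822753906), (78.70117950439453, 74.80592346191406), 75.17352294921875)
handle ((287.0, 207.0), (36.0, 22.0), 90.0) (276, 189, 23, 37)
[0.297 0.295 0.282 0.271 0.26  0.248 0.242 0.242 0.243 0.244 0.245 0.311
 0.365]
```

View pics/c2.png

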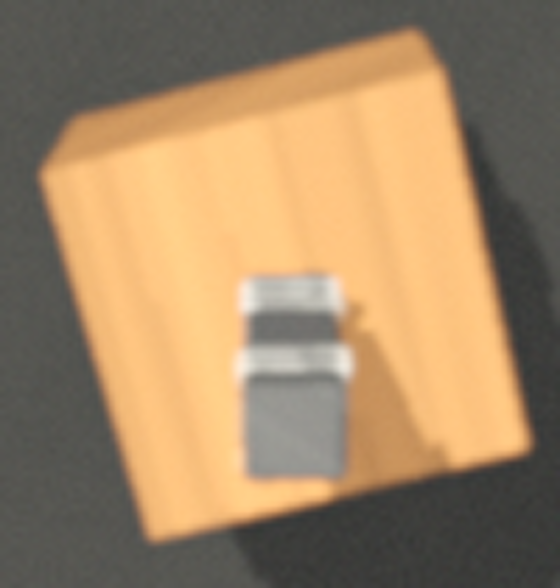

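The crop shows the handle top face with corners near (245,380), (348,375), (347,475) and (245,478). The stand top corners are near (40,170), (440,70), (530,445) and (150,540). The handle flats lie along the tool axes within about 1°.

```bash
python3 - <<'E'
from h import *
f=np.load("pics/w1.npz");o=dict(ee_pos=f["p"],tcp_rot=f["r"]);c=wristcam(o)
p=lambda a,z:plane(c,np.array(a)/5.6+[235-.4,140-.4],z)
h=p([(245,380),(348,375),(347,475),(245,478)],.11);s=p([(40,170),(440,70),(530,445),(150,540)],.05)
print("handle",h.mean(0),np.linalg.norm(h-np.roll(h,1,0),axis=1));print("stand",s.mean(0),np.linalg.norm(s-np.roll(s,1,0),axis=1))
e=s[1]-s[0];print("yaw",np.degrees(np.arctan2(e[1],e[0]))%90, [np.degrees(np.arctan2(*(h[i]-h[j])[1::-1]))%90 for i,j in((1,0),(2,1),(2,3))])
o=bot.observe();x=(h.mean(0)+s.mean(0))/2;x[2]=.07;shift(o,x,o["tcp_rot"][2])
E
```

```text
handle [ 0.5321318  -0.18342257  0.11      ] [0.01363742 0.01346704 0.01389603 0.01355415]
stand [ 0.53167956 -0.18394491  0.05      ] [0.06523126 0.06496562 0.06416563 0.06568453]
yaw 85.22826052177089 [np.float64(74.08432299319377), np.float64(71.33740692459527), np.float64(72.97121354039025)]
shift cm [-0.29  0.31 13.1 ] turn -0.0
```

>>> move_arm:
  targets: "45 -0.3 0.3 4 -1;45 -0.3 0.3 8 -1;45 -0.3 0.3 10.5 -1;45 -0.3 0.3 12.5 -1;45 -0.3 0.3 13.3 -1;45 -0.3 0.3 13.3 -1;45 -0.3 0.3 13.3 -1;0 -0.3 0.3 13.3 -1;0 -0.3 0.3 13.3 -1;0 -0.3 0.3 13.3 -1;0 -0.3 0.3 13.3 -1;0 -0.3 0.3 13.3 -1;0 -0.3 0.3 13.3 -1"
  force: 60

```text
t: 3.25
ee_pos: [0.5326, -0.1843, 0.0694]
tcp_rot: [179.9, 0.0, 72.2]
wrist_force: [-1.5, 2.1, 6.6]
width: 0.0133
grasp_force: 58.4
```

```bash
python3 -c "
from bench import bot
o=bot.observe();print(o)"
```

```text
{'t': 3.25, 'qpos': array([-2.28182111e+01,  2.93532389e+01,  9.34333867e+01,  8.96168216e-03,
        5.71153174e+01, -5.00930387e+00]), 'qvel': array([-0.023437  ,  0.04043505,  0.05987251,  0.13772804,  0.0175597 ,
        0.01219521]), 'joint_efforts': array([-4.42082556e-01, -5.66495168e+01, -2.86390775e+01, -1.48220505e-01,
       -4.29201275e-01,  3.52315292e-03]), 'ee_pos': array([ 0.5326121 , -0.18434634,  0.06942813]), 'tcp_rot': array([1.79901660e+02, 1.05681196e-03, 7.21862326e+01]), 'wrist_force': array([-1.49357998,  2.08450329,  6.64426186]), 'torque': array([0.22719648, 0.20184994, 0.0441941 ]), 'grasp_force': 58.372952342033386, 'width': 0.01334837926820953}
```

>>> move_arm:
  targets: "0 0 0 -1 0;0 0 0 -3 0;0 0 0 -6 0;0 0 0 -8 0;0 0 0 -8 0;0 3 -1.3 -8 0;0 7 -3 -8 0;0 11 -4.7 -8 0;0 15 -6.4 -8 0;0 19 -8.1 -8 0;0 23 -9.8 -8 0;0 26 -11 -8 0;0 28 -11.9 -8 0;0 29 -12.3 -8 0;0 29 -12.3 -7.5 0;0 29 -12.3 -7.5 0;0 29 -12.3 -7.5 0;0 29 -12.3 -7.5 0"

```text
t: 5.05
ee_pos: [0.5039, 0.1287, 0.1433]
tcp_rot: [-180.0, 0.0, 72.1]
wrist_force: [0.6, -0.2, -0.4]
width: 0.0132
grasp_force: 58.5
```

```bash
python3 - <<'E'
from h import *
o=bot.observe();im,d=bot.capture("wrist");print(o["t"],o["ee_pos"],o["tcp_rot"],o["wrist_force"],o["grasp_force"],o["width"])
np.savez("pics/w2.npz",im=im,d=d,p=o["ee_pos"],r=o["tcp_rot"]);cv2.imwrite("pics/w2.png",im[:,:,::-1])
c=wristcam(o);print(proj(c,[[.5228,.1874,.05],o["ee_pos"]-[0,0,.0575]]))
E
```

```text
5.05 [0.50389032 0.12865214 0.14325781] [-1.79996608e+02  3.40345058e-03  7.21149295e+01] [ 0.56272346 -0.2342623  -0.44878046] 58.51921856403351 0.013246731885618939
[[283.30264774 126.8715157 ]
 [283.3959937  229.54138502]]
```

View pics/w2.png

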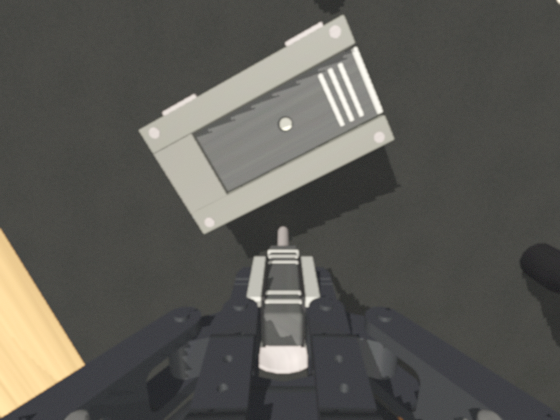

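The wrist view shows the recess at (286,124) and the pin tip at (283,229), where the projection predicted it. The screws are near (153,133), (335,32), (209,223) and (379,137). I'll refine these.

```bash
python3 - <<'E'
from h import *
f=np.load("pics/w2.npz");im=f["im"];o=bot.observe();c=wristcam(dict(ee_pos=f["p"],tcp_rot=f["r"]))
g=cv2.cvtColor(im,cv2.COLOR_RGB2GRAY);print(g[114:134:1,276:296:1])
roi=g[112:136,274:298];m=(roi>140).astype(np.uint8);cs,_=cv2.findContours(m,0,2);k=max(cs,key=cv2.contourArea);(u,v),rr=cv2.minEnclosingCircle(k);print(u+274,v+112,rr)
p=plane(c,(u+274,v+112),.05)[0];print("recess",p)
s=plane(c,[(153,133),(335,32),(209,223),(379,137)],.055);print(s,s.mean(0))
for a,b in((0,1),(2,3)):print(np.degrees(np.arctan2(*(s[b]-s[a])[1::-1])))
shift(o,[p[0],p[1],.12],o["tcp_rot"][2])
tip=plane(c,(283,228.5),o["ee_pos"][2]-.0575);print("tip",tip,o["ee_pos"])
E
```

```text
[[134 132 132 134 133 132 130 131 132 132 132 131 132 133 134 134 133 134
  134 133]
 [132 134 132 133 131 131 129 125 125 123 124 127 130 130 133 134 133 134
  135 137]
 [133 134 134 132 129 122 115 115 114 115 117 119 118 125 131 135 135 135
  136 136]
 [132 133 131 127 119 114 117 130 142 148 146 138 128 122 124 131 134 136
  136 137]
 [131 132 127 118 113 130 156 176 187 193 192 182 168 145 128 124 130 136
  137 137]
 [130 130 121 112 128 166 194 207 212 214 213 209 201 179 151 130 129 135
  136 136]
 [132 127 114 117 154 193 212 217 218 219 218 217 214 204 180 147 128 131
  135 135]
 [132 121 109 130 178 206 217 219 218 219 219 219 218 215 198 164 131 128
  133 136]
 [128 115 110 145 191 212 217 218 218 218 218 218 218 217 207 173 134 127
  132 135]
 [129 115 109 149 195 215 219 218 218 218 218 218 218 218 208 174 134 125
  132 135]
 [127 115 109 149 195 215 219 218 218 218 218 219 221 221 211 174 135 125
  132 134]
 [132 119 110 146 194 213 219 218 219 220 222 227 236 238 225 186 139 127
  132 134]
 [132 123 112 138 186 210 220 222 227 236 243 250 254 254 237 192 143 130
  133 
[... 321 characters left out ...]
 131 134 133
  133 133]
 [136 137 136 133 128 124 120 124 129 130 133 131 128 129 132 133 134 133
  133 133]
 [136 136 136 135 134 131 127 128 123 124 126 128 131 132 133 133 133 134
  133 134]
 [136 135 134 136 134 133 133 131 130 131 133 131 132 133 132 133 134 133
  133 133]]
285.35840702056885 123.86283206939697 6.996079921722412
recess [0.52475599 0.18887809 0.05      ]
[[0.43777099 0.21090579 0.055     ]
 [0.57099032 0.23242401 0.055     ]
 [0.44984763 0.13901987 0.055     ]
 [0.58269046 0.16141681 0.055     ]] [0.51032485 0.18594162 0.055     ]
9.175436015155439
9.5699132257692
shift cm [6.36 0.14 2.33] turn -0.0
tip [[0.50387555 0.12943519 0.0858283 ]] [0.5039012 0.1287706 0.1433283]
```

>>> move_arm:
  targets: "0 2 0.1 0 0;0 5 0.1 0 0;0 6.3 0.1 0 0;0 6.3 0.1 0 0;0 6.3 0.1 1.5 0;0 6.3 0.1 2.7 0;0 6.3 0.1 3 0;0 6.3 0.1 3 0;0 6.3 0.1 3 0;0 6.3 0.1 3 0"

```text
t: 6.1
ee_pos: [0.5242, 0.1891, 0.1139]
tcp_rot: [180.0, -0.0, 72.2]
wrist_force: [0.2, -1.1, -0.6]
width: 0.0131
grasp_force: 58.5
```

```bash
python3 - <<'E'
from h import *
o=bot.observe();im,d=bot.capture("wrist");print(o["t"],o["ee_pos"],o["tcp_rot"],o["wrist_force"],o["grasp_force"])
c=wristcam(o);print(proj(c,[[.5247,.1888,.05],o["ee_pos"]-[0,0,.0575]]))
q=proj(c,[[.5247,.1888,.05]])[0].astype(int);print(q)
z=cv2.resize(im[q[1]-45:q[1]+45,q[0]-60:q[0]+60],None,fx=6,fy=6,interpolation=3);cv2.imwrite("pics/c3.png",z[:,:,::-1])
E
```

```text
6.1 [0.52421743 0.18911809 0.11387637] [ 1.79955531e+02 -2.89952527e-02  7.21787344e+01] [ 0.2337828  -1.09760908 -0.63917194] 58.50520133972168
[[284.13738245 226.32910909]
 [283.32167152 229.58922469]]
[284 226]
```

View pics/c3.png

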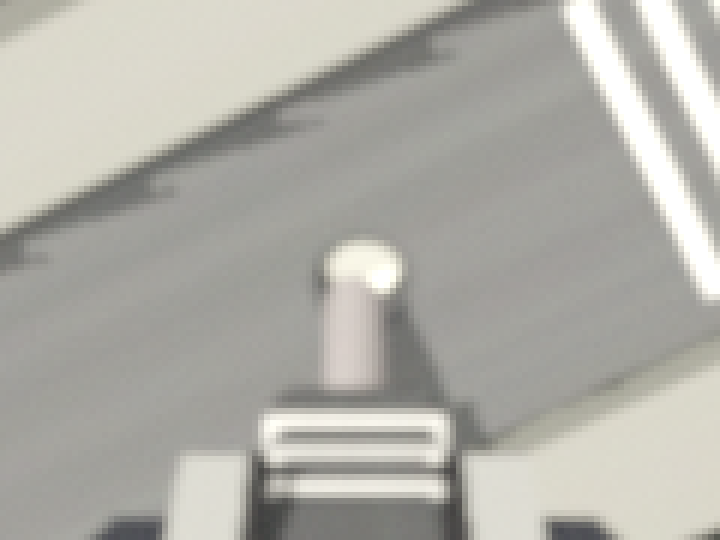

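The crop shows the recess disc spanning x 322–405 with its top edge at y≈238. The pin spans x≈320–388, so it sits about 1.1 mm to the left (needs +y). I'll check the tip edge numerically.

```bash
python3 - <<'E'
import cv2
im=cv2.imread("pics/c3.png");s=im[3::6,3::6].astype(int)
print("g,r-b rows 36..66 cols 50..70")
for y in range(37,66,1):print(y,s[y,51:69,1].tolist(),(s[y,53:66,2]-s[y,53:66,1]).tolist())
E
```

```text
g,r-b rows 36..66 cols 50..70
37 [161, 161, 159, 160, 157, 158, 158, 158, 156, 158, 158, 157, 157, 159, 157, 158, 158, 158] [0, 1, 1, 2, 0, 0, 1, -1, -1, -1, 1, -1, 0]
38 [159, 159, 159, 162, 158, 157, 154, 154, 153, 155, 153, 154, 156, 156, 157, 158, 158, 158] [1, -1, 0, 0, 1, -1, -1, 0, 0, 2, 1, 1, 2]
39 [160, 159, 158, 158, 156, 156, 156, 159, 164, 168, 166, 162, 158, 155, 154, 158, 158, 159] [0, -1, -1, -1, 1, 0, 1, 1, 1, 1, 1, 2, 2]
40 [159, 159, 156, 153, 154, 169, 185, 198, 206, 208, 204, 198, 187, 172, 160, 156, 158, 161] [0, -1, 0, 0, 1, 3, 1, 2, 2, 3, 3, 2, 2]
41 [158, 156, 152, 152, 171, 202, 224, 233, 237, 237, 236, 233, 225, 209, 184, 162, 157, 160] [-1, -1, 1, 1, 2, 3, 2, 2, 2, 3, 2, 2, 2]
42 [158, 152, 148, 166, 201, 228, 241, 245, 246, 246, 246, 245, 242, 234, 214, 183, 159, 157] [0, 2, 2, 3, 3, 2, 2, 2, 2, 2, 2, 2, 2]
43 [155, 147, 148, 184, 222, 241, 246, 247, 246, 246, 246, 246, 247, 246, 235, 203, 167, 156] [0, 3, 3, 2, 2, 2, 3, 2, 2, 2, 3, 3, 2]
44 [155, 142, 145, 189, 227, 243, 245, 245, 245, 245, 248, 251, 255, 255, 252, 216, 171, 152] [0, 3, 4, 3, 3, 3, 2, 3, 
[... 2131 characters left out ...]
9, 8, 9, 8, 7, 7, 6, 6, 3, 2]
61 [160, 159, 172, 191, 203, 208, 208, 206, 200, 195, 185, 171, 151, 132, 119, 116, 117, 117] [5, 8, 8, 8, 8, 8, 9, 8, 8, 7, 8, 4, 1]
62 [158, 161, 171, 191, 204, 208, 209, 205, 200, 194, 184, 170, 151, 134, 121, 116, 118, 117] [4, 7, 8, 8, 7, 8, 8, 7, 8, 7, 7, 3, 0]
63 [156, 156, 168, 185, 197, 202, 201, 199, 192, 186, 178, 164, 147, 131, 118, 116, 114, 115] [4, 7, 8, 8, 8, 8, 9, 8, 7, 8, 7, 4, 3]
64 [138, 141, 151, 167, 176, 178, 179, 176, 172, 166, 158, 148, 136, 124, 119, 114, 114, 114] [4, 5, 6, 8, 7, 8, 6, 7, 6, 4, 5, 3, 0]
65 [125, 125, 129, 136, 143, 144, 143, 142, 139, 137, 132, 128, 126, 121, 120, 117, 119, 117] [1, 4, 2, 3, 4, 4, 4, 4, 3, 2, 1, 1, -1]
```

>>> move_arm:
  targets: "0 0.07 0.09 0 0;0 0.07 0.09 0 0;0 0.07 0.09 0.3 0;0 0.07 0.09 0.6 0;0 0.07 0.09 0.8 0;0 0.07 0.09 1 0;0 0.07 0.09 1.1 0;0 0.07 0.09 1.1 0;0 0.07 0.09 1.1 0"

```text
t: 7.05
ee_pos: [0.5251, 0.1896, 0.1023]
tcp_rot: [180.0, -0.0, 72.2]
wrist_force: [0.1, 0.1, -0.7]
width: 0.0131
grasp_force: 58.5
```

>>> move_arm:
  targets: "0 0 0 0.1 0;0 0 0 0.2 0;0 0 0 0.3 0;0 0 0 0.3 0;0 0 0 0.3 0"

```text
t: 7.55
ee_pos: [0.5251, 0.1896, 0.0995]
tcp_rot: [180.0, -0.0, 72.2]
wrist_force: [0.2, -1.2, 2.2]
width: 0.0131
grasp_force: 58.7
```

>>> move_arm:
  targets: "0 0 0 0.1 0;0 0 0 0.2 0;0 0 0 0.2 0;0 0 0 0.2 0"

```text
t: 7.95
ee_pos: [0.5251, 0.1896, 0.0974]
tcp_rot: [180.0, -0.0, 72.2]
wrist_force: [-0.8, -1.0, 4.3]
width: 0.0133
grasp_force: 58.8
```

```bash
python3 -c "
from bench import bot
o=bot.observe();print(o['ee_pos'],o['wrist_force'],o['torque'])"
```

```text
[0.52509652 0.18959214 0.09739873] [-0.82467782 -0.99679931  4.2731359 ] [ 0.00528803  0.1446997  -0.01657107]
```

>>> move_arm:
  targets: "0 0 0 0.1 0;0 0 0 0.2 0;0 0 0 0.27 0;0 0 0 0.27 0;0 0 0 0.27 0"
  force: 100

```text
t: 8.45
ee_pos: [0.5251, 0.1896, 0.0949]
tcp_rot: [180.0, -0.0, 72.2]
wrist_force: [-0.7, -0.5, 6.7]
width: 0.0125
grasp_force: 97.3
```

```bash
python3 -c "
from bench import bot
o=bot.observe();print(o['ee_pos'],o['wrist_force'],o['torque'])"
```

```text
[0.52514843 0.18961193 0.09486527] [-0.74653803 -0.54684728  6.7464302 ] [-0.01549349  0.31182143 -0.00428772]
```

>>> move_arm:
  targets: "0 0.05 0.09 0.03 0;0 0.11 0.22 0.03 0;0 0.21 0.4 0.03 0;0 0.32 0.62 0.03 0;0 0.46 0.89 0.03 0;0 0.46 0.89 0.03 0"

```text
t: 9.05
ee_pos: [0.5354, 0.1913, 0.0947]
tcp_rot: [180.0, -0.0, 72.2]
wrist_force: [-0.1, 0.7, 7.3]
width: 0.0128
grasp_force: 97.5
```

```bash
python3 -c "
from bench import bot
o=bot.observe();print(o['ee_pos'],o['wrist_force'],o['torque'],o['tcp_rot'])"
```

```text
[0.53535553 0.19129892 0.09465281] [-0.06447502  0.6703556   7.27163768] [-0.07791262  0.01712978 -0.00763756] [ 1.79956846e+02 -2.55445802e-02  7.21834739e+01]
```

>>> move_arm:
  targets: "0 0.14 0.27 0 0;0 0.32 0.62 0 0;0 0.5 0.98 0 0;0 0.69 1.33 0 0;0 0.87 1.69 0 0;0 1.05 2.05 0 0;0 1.24 2.4 0 0;0 1.37 2.67 0 0;0 1.37 2.67 0 0"

```text
t: 9.95
ee_pos: [0.565, 0.1962, 0.0947]
tcp_rot: [180.0, -0.0, 72.2]
wrist_force: [0.1, -0.9, 6.9]
width: 0.0126
grasp_force: 97.4
```

```bash
python3 -c "
from bench import bot
o=bot.observe();print(o['ee_pos'],o['wrist_force'],o['torque'])"
```

```text
[0.56502563 0.19617883 0.09465006] [ 0.09068545 -0.91345548  6.93532307] [-0.0855351  -0.05148342 -0.0778919 ]
```

>>> move_arm:
  targets: "0 0.1 0.2 0 0;0 0.18 0.36 0 0;0 0.27 0.53 0 0;0 0.34 0.67 0 0;0 0.39 0.76 0 0;0 0.39 0.76 0 0"

```text
t: 10.55
ee_pos: [0.5732, 0.1974, 0.0946]
tcp_rot: [180.0, -0.0, 72.2]
wrist_force: [-1.3, -0.9, 7.3]
width: 0.0129
grasp_force: 97.5
```

```bash
python3 -c "
from bench import bot
o=bot.observe();print(o['ee_pos'],o['wrist_force'],o['torque'])"
```

```text
[0.5731655  0.19744738 0.09458591] [-1.31938002 -0.88024257  7.32481365] [-0.20374918  0.17877026 -0.02160955]
```

>>> move_arm:
  targets: "0 0.04 0.08 0 0;0 0.07 0.13 0 0;0 0.07 0.13 0 0;0 0.07 0.13 0 0"

```text
t: 10.95
ee_pos: [0.5739, 0.1976, 0.0944]
tcp_rot: [-179.9, 0.0, 72.2]
wrist_force: [-5.7, -1.3, 7.7]
width: 0.0129
grasp_force: 97.8
```

>>> move_arm:
  targets: "0 0.03 0.05 0 0;0 0.05 0.09 0 0;0 0.05 0.09 0 0;0 0.05 0.09 0 0"

```text
t: 11.35
ee_pos: [0.5746, 0.1977, 0.0943]
tcp_rot: [-179.9, 0.1, 72.2]
wrist_force: [-8.0, -2.7, 10.1]
width: 0.0127
grasp_force: 97.9
```

>>> move_arm:
  targets: "0 -0.04 -0.08 0 0;0 -0.1 -0.19 0 0;0 -0.1 -0.19 0 0;0 -0.1 -0.19 -0.4 0;0 -0.1 -0.19 -1 0;0 -0.1 -0.19 -2 0;0 -0.1 -0.19 -3.5 0;0 -0.1 -0.19 -5.5 0;0 -0.1 -0.19 -6 0;0 -4 -0.2 -6 0;0 -6 -0.2 -6 0;0 -6 -0.2 -6 0;0 -6 -0.2 -6 0"

```text
t: 12.65
ee_pos: [0.5553, 0.1414, 0.1545]
tcp_rot: [180.0, -0.0, 72.1]
wrist_force: [0.4, 0.7, -1.7]
width: 0.0121
grasp_force: 97.5
```

```bash
python3 - <<'E'
from h import *
o=bot.observe();im,d=bot.capture("wrist");print(o["t"],o["ee_pos"],o["tcp_rot"],o["wrist_force"])
np.savez("pics/w4.npz",im=im,p=o["ee_pos"],r=o["tcp_rot"]);cv2.imwrite("pics/w4.png",im[:,:,::-1])
c=wristcam(o);print(proj(c,[[.5247,.1888,.05],o["ee_pos"]-[0,0,.0575]]))
g=cv2.cvtColor(im,cv2.COLOR_RGB2GRAY)
e=np.array([.5247,.1888,.05])+.048*np.array([.9867,.1628,0]);q=proj(c,[e])[0].astype(int);print("expected recess",e,q)
a,b=q[1]-14,q[0]-14;m=(g[a:a+28,b:b+28]>150).astype(np.uint8);cs,_=cv2.findContours(m,0,2);k=max(cs,key=cv2.contourArea);(u,v),r=cv2.minEnclosingCircle(k);p=plane(c,(u+b,v+a),.05)[0];print(r,p,(p-[.5247,.1888,.05])@[.9867,.1628,0])
E
```

```text
12.65 [0.55525037 0.14141139 0.15448579] [ 1.79986444e+02 -1.35109458e-02  7.21499992e+01] [ 0.43700352  0.67041807 -1.67748897]
[[224.56940735 161.80449302]
 [283.37009436 229.56671094]]
expected recess [0.5720616 0.1966144 0.05     ] [282 131]
6.185710430145264 [0.57244118 0.19690151 0.05      ] 0.048425152899200054
```

View pics/w4.png

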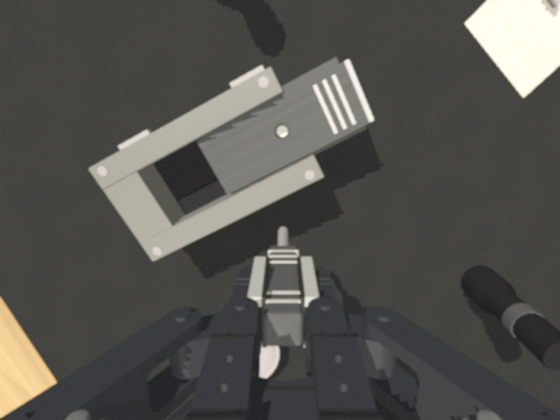

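The slide is out 48.4 mm, with its recess at (282,131) and the pin tip still at (283,229). Next I return to the stand.

>>> move_arm:
  targets: "0 -3 0.8 0 0;0 -7 1.8 0 0;0 -11 2.8 0 0;0 -15 3.7 0 0;0 -19 4.7 0 0;0 -23 5.7 0 0;0 -27 6.7 0 0;0 -30 7.4 0 0;0 -31.7 7.8 0 0;0 -31.7 7.8 0 0;0 -31.7 7.8 2 0;0 -31.7 7.8 3 0;0 -31.7 7.8 3 0;0 -31.7 7.8 3 0;0 -31.7 7.8 3 0"

```text
t: 14.2
ee_pos: [0.5329, -0.1839, 0.1251]
tcp_rot: [179.9, 0.0, 72.2]
wrist_force: [-0.5, -0.6, -0.9]
width: 0.0127
grasp_force: 97.5
```

```bash
python3 - <<'E'
from h import *
o=bot.observe();im,d=bot.capture("wrist");print(o["t"],o["wrist_force"],o["ee_pos"]);shift(o,[.5326,-.1843,.0694],72.19)
c=wristcam(o);q=proj(c,[[.532,-.184,.05]])[0].astype(int);print(q)
z=cv2.resize(im[q[1]-45:q[1]+45,q[0]-60:q[0]+60],None,fx=6,fy=6,interpolation=3);cv2.imwrite("pics/c5.png",z[:,:,::-1])
E
```

```text
14.2 [-0.53659597 -0.59070593 -0.87012747] [ 0.5328951  -0.18387999  0.12506404]
shift cm [-0.05 -0.02  5.57] turn 0.03
[282 220]
```

View pics/c5.png

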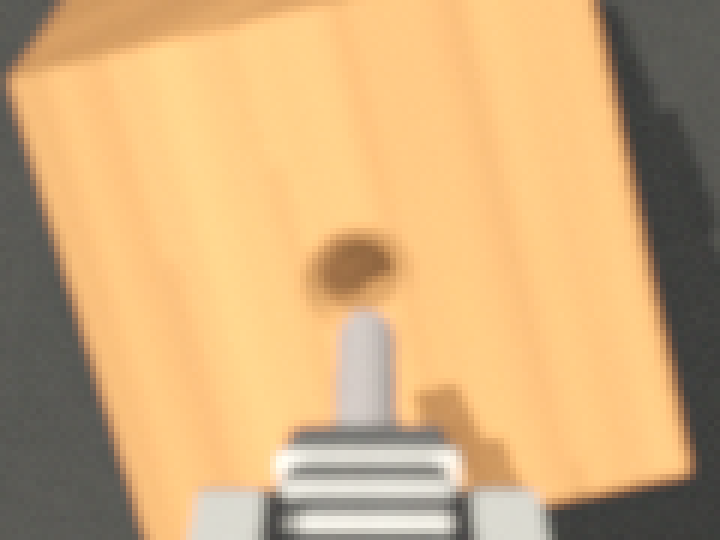

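The crop shows the hole centred near (354,270). The pin tip's centre is near (365,335), 17 mm above the hole, so it needs about 1 mm toward −y before I lower it.

>>> move_arm:
  targets: "0 0 -0.08 0 0;0 0 -0.08 0.8 0;0 0 -0.08 1.4 0;0 0 -0.08 1.7 0;0 0 -0.08 2 0;0 0 -0.08 2.3 0;0 0 -0.08 2.5 0;0 0 -0.08 2.5 0;0 0 -0.08 2.5 0"

```text
t: 15.15
ee_pos: [0.5317, -0.184, 0.0994]
tcp_rot: [180.0, 0.0, 72.2]
wrist_force: [0.0, 0.5, -0.4]
width: 0.013
grasp_force: 97.5
```

>>> move_arm:
  targets: "0 0 0 0.5 0;0 0 0 1.2 0;0 0 0 2 0;0 0 0 2.4 0;0 0 0 2.6 0;0 0 0 2.7 0;0 0 0 2.7 0;0 0 0 2.7 0"

```text
t: 15.95
ee_pos: [0.5318, -0.184, 0.0725]
tcp_rot: [180.0, 0.0, 72.2]
wrist_force: [-1.2, -0.7, -0.5]
width: 0.0123
grasp_force: 97.5
```

Inserted freely. Lowering to seating contact.

>>> move_arm:
  targets: "0 0 0 0.1 0;0 0 0 0.2 0;0 0 0 0.3 0;0 0 0 0.3 0;0 0 0 0.3 0"

```text
t: 16.45
ee_pos: [0.5318, -0.184, 0.0695]
tcp_rot: [180.0, 0.0, 72.2]
wrist_force: [-1.3, 1.2, 4.2]
width: 0.0127
grasp_force: 97.6
```

```bash
python3 -c "
from bench import bot
o=bot.observe();print(o['ee_pos'],o['wrist_force'],o['torque'])"
```

```text
[ 0.53175294 -0.18401021  0.06953805] [-1.31459354  1.2133955   4.22955968] [0.1506707  0.29471478 0.03646768]
```

>>> move_arm:
  targets: "0 0 0 0.05 0;0 0 0 0.05 0;0 0 0 0.05 0"
  force: 20

```text
t: 16.75
ee_pos: [0.5318, -0.184, 0.0695]
tcp_rot: [180.0, 0.0, 72.2]
wrist_force: [-4.5, 1.1, 8.8]
width: 0.0129
grasp_force: 98.7
```

>>> move_arm:
  targets: "45 0 0 0 0;45 0 0 0 0;45 0 0 0 0;45 0 0 0 0;45 0 0 0 0;45 0 0 0 0;45 0 0 -1 0;45 0 0 -4 0;45 0 0 -8 0;45 0 0 -12 0;45 0 0 -13 0;45 0 0 -13 0;45 0 0 -13 0;45 0 0 -13 0"

```text
t: 18.15
ee_pos: [0.5312, -0.1838, 0.1972]
tcp_rot: [-179.9, -0.0, 72.2]
wrist_force: [0.4, 0.3, 0.5]
width: 0.0382
grasp_force: 0.0
```

```bash
python3 - <<'E'
from h import *
o=bot.observe();im,d=bot.capture("wrist");print(o["t"],o["ee_pos"],o["wrist_force"],o["width"])
print(d[185:235:4,287].round(3),(o["ee_pos"][2]))
s,_=bot.capture("scene")
a=cv2.resize(im[140:245,235:335],(400,420),interpolation=3);b=cv2.resize(s[160:260,145:235],(378,420),interpolation=3);cv2.imwrite("pics/c6.png",np.hstack([a,b])[:,:,::-1])
E
```

```text
18.15 [ 0.53115527 -0.18376227  0.19724844] [0.43268176 0.27076233 0.49165076] 0.038205898465915086
[0.295 0.285 0.272 0.258 0.249 0.239 0.238 0.238 0.24  0.241 0.306 0.361
 0.361] 0.19724844494254984
```

View pics/c6.png

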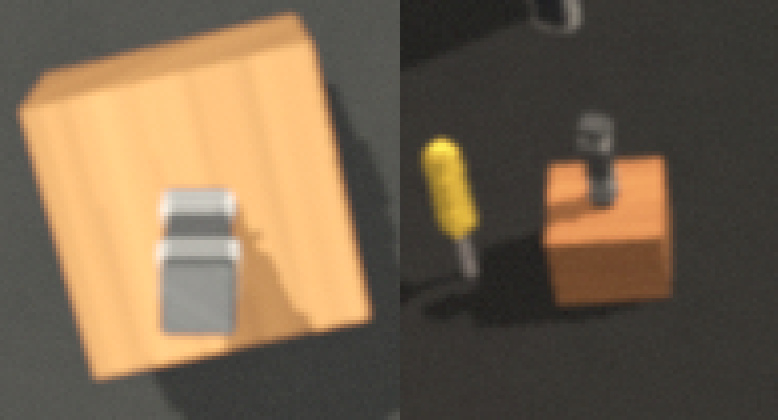

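The punch stands upright and fully home at (200,290) in the left crop. The depth to its top matches the start: 0.238 m from a TCP 3.4 mm lower, against 0.242 m before. I'm handing in the job.

```bash
python3 -c "
from bench import bot
print(bot.job_done())"
```

```text
the job is handed in; nothing more can be done
None
```

The slide is out at its stop (48.4 mm measured), the punch is back in its stand upright, fully home and released, force readings at the power pack stayed below 20 N, and the job is handed in after about 18 s.

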